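# Reset a darkroom dosing pump by counting crank turns from its felt stop

### The job

Reset the dosing pump on the darkroom bench. Take the upright grip of its crank and gently wind it clockwise (seen from above) until you feel it come fully against its end stop, without forcing it; then, from that stop, wind it back anticlockwise exactly three full turns, let go, and leave the beaker, thermometer and bottle where they stand.

Things in the scene. Friction and masses are not known exactly. Their poses are not given: they have to be found in the camera images.
- pump: Dosing pump, fixed to the bench: steel foot plate 200 x 130 x 12 mm, grey gear case 105 x 105 mm, top at 105 mm, and a white closed barrel 66 mm thick lying out of its +y side to 160 mm from the middle. Origin: centre of the underside, right below the vertical crank axis. Its yaw says nothing about where the crank or its stop is.
- axis (a point): Fixed point on the vertical crank axis at mid height of the crank arm, 141 mm above the bench. Clockwise from above the crank meets a hard end stop, at the start 0.3 to 0.7 of a turn away, at an angle that nothing shows. Anticlockwise there are over six turns free. Turning takes about 4 N at the grip, both ways; the crank stays where it is left.
- knob (a point): Centre of the crank's grip: upright black cylinder 22 mm in diameter, 48 mm tall (147 to 195 mm above the bench; this point at 171), spinning freely on its pin, 55 mm from the crank axis. Below it is the flat steel crank arm, 16 mm wide, top at 145 mm. Its x axis points from the crank axis outward.
- carrier (a point): Drive collar on the crank axis, 141 mm up, which the crank turns through a spring coupling of 6 N m/rad (0.5 mm give at the grip per N). Its x axis lies along the unloaded crank arm. A grip pushed over 12 mm sideways of that axis (about 24 N round the circle) overloads the coupling and spoils the pump. It does not show how many turns were made.
- head_top (a point): Centre of the top of the round black drive head (92 mm in diameter), 127 mm above the bench, fixed, on the crank axis. Its x axis is the direction in which the hidden piston travels; it says nothing about the stop.
- piston_mark (a point): Middle of the piston hidden inside the head, 114 mm above the bench. It moves along the x axis of head_top 0.5 mm per anticlockwise turn of the crank, from 0 (on the crank axis) at the stop: far too little to read the turns from measured poses.
- beaker: Bystander: empty glass beaker, 72 mm wide, 95 mm tall; origin at the centre of its underside. Loose on the bench beyond the pump; leave it alone.
- thermometer: Bystander: dial thermometer, a 64 mm steel dial on a black rubber foot 60 mm wide, 107 mm tall; origin at the centre of its underside. Loose; leave it alone.
- flask: Bystander: small brown bottle, 60 mm wide, 125 mm tall; origin at the centre of its underside. Loose; leave it alone.

How it is judged:
By the outcome, as a careful person would: the job done as asked, in the order asked, and still so for the second after the job is handed in, with the robot touching nothing.
It also fails if it takes over 72 s, if anything falls off the work surface, if the arm or the gripper's body presses on something with over 40 N, if the wrist force passes 120 N, or if a joint passes its speed limit or range.

### The arm

A 6-joint arm with a two-finger parallel gripper is mounted at the origin on the work surface. World frame = base frame: x ahead of the robot, y to its left, z up, the work surface at z = 0. Lengths are in m, angles in degrees, forces in N, time in s.
With the tool pointing down it reaches from about 0.3 to 0.875 m from the base axis. Payload 6.4 kg.
Tool frame: the origin (TCP) lies midway between the tips of the shut fingers; the grasp point (between the pads) lies r.tcp_to_grasp behind it (r.tcp_to_grasp is the distance from the TCP to the grasp point, in m); z points along the fingers, y is the direction in which the jaws open and shut (so a half turn about z gives the same grasp; the last joint's range is limited). The gripper opens to 85 mm and grips with 20 to 120 N. Pads are 22 mm wide; open, the fingers measure 114 mm over their backs; the gripper's body (76 mm by 85 mm) begins 54 mm behind the grasp point. The pads swing forward as they close: fully open they stand 13 mm farther back than shut.
Start: joints at [-84.586, 10.359, 92.074, -0, 77.567, -11.82], TCP at [0.17, -0.549, 0.231] pointing down, gripper open.
Joint ranges: [-171.53, 171.53], [-51.25, 118.39], [17.06, 147.69], [-65.23, 245.23], [0, 150.52], [-178.68, 178.68]. Speed limits (degrees/s): [147.25, 147.25, 172.46, 180, 180, 180].

### API

Orientations are given as a 3x3 rotation matrix whose columns are the frame's x, y, z axes.
In Python, from bench import r gives the robot as it stands.
- The arm moves only by the shell command python3 -m pendant 'ROWS' [FORCE]. ROWS is JSON, a list of rows, each a list of 3 entries, a list of its own where there are three numbers: the shift along the tool's x, y, z in m, then the turn, a rotation vector about the tool's x, y, z in rad, then the finger opening in m, from 0 to 0.0854. In form: [[[dx, dy, dz], [ax, ay, az], gripper], ...]. A call has exactly 8 rows; each row shifts and turns the commanded pose from where the row before left it, along the tool's axes as they then stand; what a row does not reach is not made up. A row lasts 1/8 s, in which the tool goes at most 62.5 mm and 10.7 degrees, less where a joint would pass 70% of its speed; a pose out of reach is approached as far as the arm can. A call is refused whole if a number of a shift passes 0.0625 or a number of a turn 0.188, either way. A call with a gripper value outside its range is refused whole. The fingers move at their own pace and stop on an object; FORCE is the grip in N (left out, the last holds). Time passes only in rows, so rows that do not move let the fingers close, or fill a call up. It gives the time, the measured TCP pose, the force and the opening at its end, in the units of the state.
- r.sense(): the state, without advancing time (a new reading comes with each control period).
- r.get_image(name): name is "scene" or "side" or "wrist"; returns (picture, depth): 480x640x3 uint8, blue, green, red; 480x640 float32, m along the optical axis (not along the pixel's ray), 0 where there is no reading.
- r.camera_model(name): a dict with "fov_y" (degrees; the focal length in pixels is half the picture's height over the tangent of half this angle, whatever the lens; pixels are square), "cx", "cy" (the principal point, pixels), "origin" and "orientation" of the camera in the world. Camera axes: x right, y up, looking along -z (the intrinsics and any distortion apply to the point x, -y, -z); pixel columns grow to the right and rows downward; lengths in m; the calibration is good to about 2 mm. A picture is of the moment at which its call begins: read the wrist's pose just before it. camera_model takes no time and is no camera call; for the wrist camera it gives the pose at the moment of the call.
- r.close_job(): hands the job in, once; it reports no verdict.
Trained networks look in the newest picture that a camera, given by its name, has taken for a name from the list of things; names that differ only in an ending like _2 or _b are one class to them, and where a whole thing is asked for, a point or a joint stands for the part that bears it (a point fixed in the world has none). Each returns a list of dicts, best first, with "conf" (0 to 1); they miss things now and then, are a little off and sometimes report something else, mostly with a low value. They report only what shows in the picture. A call takes as long as a camera call.
- r.look_for(label, camera): "box" ([centre column, centre row, width, height] in pixels, round what is visible of it).
- r.trace(label, camera): "region" (480x640 bool, what is visible of it) and "box" ([centre column, centre row, width, height] in pixels, round what is visible of it).
The state is a dict: "t": time; "joint_pos": joint angles; "qvel": joint speeds; "effort": joint torques, N m; "position": TCP position; "eef_rot": TCP orientation; "wrist_force": force on the tool from outside, world axes, zero at the start; "moment": the same for the moment, N m; "opening": finger opening in m.
Only numpy, scipy, OpenCV 4.12 (cv2) and the standard library are available. Lean on these libraries where they do the work, as an engineer would, in place of code of your own. Each camera call takes 0.05 s, during which the arm holds its last target. There are 200 camera calls.

## Working session

There is one attempt and no reset: what is moved stays moved. The work goes in short steps, Python scripts to look and compute and a shell command to move; the robot and the scene stay as the last step left them, time stands still between calls to the robot, and variables do not carry over. Pictures are saved under pics/ and viewed, about 8 in all and at most 12, crops included, and the job is handed in when it is done.

```bash
mkdir -p pics; ls; python3 - <<'E'
from bench import r
import cv2,numpy as np
s=r.sense();print(s['t'],s['position'],s['eef_rot'],s['opening'],r.tcp_to_grasp)
for c in("scene","side"):
    im,d=r.get_image(c);cv2.imwrite(f"pics/{c}0.png",im)
    m=r.camera_model(c);print(c,m)
    for l in("knob","pump","carrier","beaker","thermometer","flask"):
        print(l,[(np.round(x['box']),round(x['conf'],2)) for x in r.look_for(l,c)][:2])
E
```

```text
pics
0.0 [ 0.17034391 -0.54859853  0.23037502] [[ 9.55086448e-01  2.96327277e-01 -1.43425967e-04]
 [ 2.96327058e-01 -9.55084884e-01  1.77154376e-03]
 [ 3.87972766e-04 -1.73447843e-03 -9.99998421e-01]] 0.08559862545990729 0.0187
scene {'fov_y': 55.81178043561386, 'cx': 319.6116670389253, 'cy': 236.5206430450679, 'origin': array([1.05040857, 0.40057646, 0.72421428]), 'orientation': array([[-0.66926371, -0.55761691,  0.49106971],
       [ 0.74302396, -0.50334353,  0.44109034],
       [ 0.00121733,  0.66008232,  0.75119229]])}
knob [(array([273., 128.,  22.,  45.]), 0.89)]
pump [(array([282., 193.,  99.,  81.]), 0.67)]
carrier [(array([276., 132.,  25.,  49.]), 0.97)]
beaker [(array([228., 234.,  36.,  58.]), 0.68), (array([276., 132.,  24.,  52.]), 0.68)]
thermometer [(array([195., 202.,  34.,  51.]), 0.65)]
flask [(array([217., 153.,  31.,  56.]), 0.85)]
side {'fov_y': 57.08364759791458, 'cx': 307.7615526800423, 'cy': 236.44978493129477, 'origin': array([0.3183921 , 0.42622173, 0.77028188]), 'orientation': array([[-0.76251481,  0.51877704, -0.38657672],
       [-0.6468184 , -0.59831576,  0.47291035],
       [ 0.01404009,  0.61064608,  0.79177916]])}
knob [(array([434., 180.,  38.,  36.]), 0.94)]
pump [(array([398., 234., 120.,  89.]), 0.66)]
carrier [(array([434., 179.,  53.,  40.]), 0.73)]
beaker [(array([325., 189.,  35.,  53.]), 0.61)]
thermometer [(array([364., 164.,  26.,  39.]), 0.95)]
flask [(array([428., 161.,  30.,  42.]), 0.56)]
```

View pics/scene0.png

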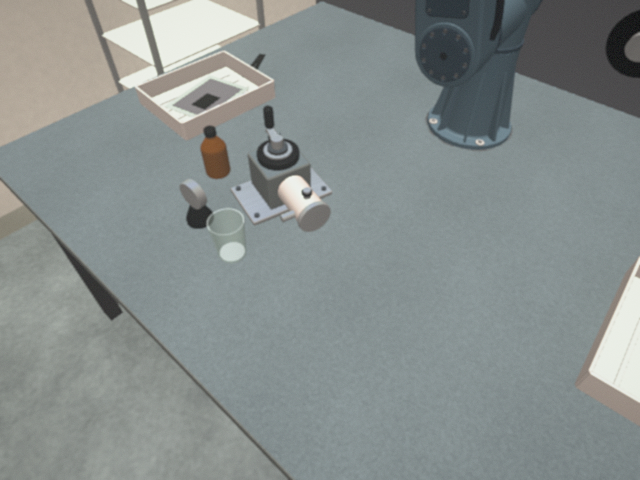

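View pics/side0.png

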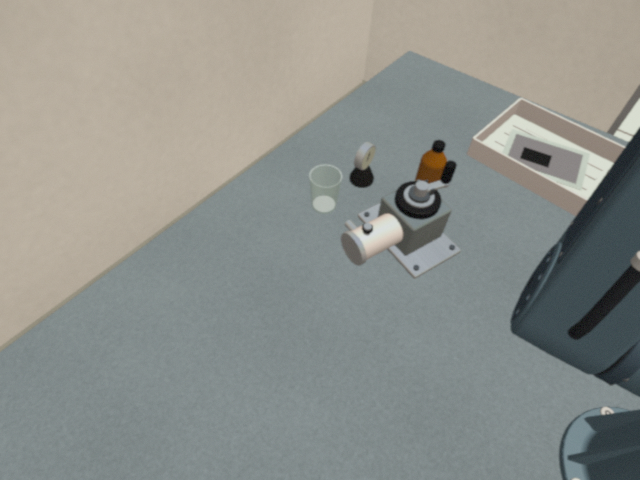

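The scene view shows the knob at about (268,118), with the hub at (278,148). The side view shows the knob at (448,172), with the hub at (420,190). The beaker, thermometer and bottle stand beyond the pump.

```bash
cat > h.py <<'E'
from bench import r
import cv2,numpy as np
def cam(c):
    m=r.camera_model(c);f=240/np.tan(np.radians(m['fov_y']/2));return m,f
def ray(c,u,v,m=None):
    m,f=(m or cam(c));d=np.array([(u-m['cx'])/f,-(v-m['cy'])/f,-1.]);return np.array(m['origin']),np.array(m['orientation'])@d
def plane(c,u,v,z,m=None):
    o,d=ray(c,u,v,m);return o+d*(z-o[2])/d[2]
def proj(c,p,m=None):
    m,f=(m or cam(c));q=np.array(m['orientation']).T@(np.array(p)-m['origin']);return m['cx']-f*q[0]/q[2],m['cy']+f*q[1]/q[2]
def cloud(c,d,reg,m=None):
    v,u=np.nonzero(reg&(d>0));mm,f=(m or cam(c));z=d[v,u]
    q=np.stack([(u-mm['cx'])/f*z,-(v-mm['cy'])/f*z,-z],1);return q@np.array(mm['orientation']).T+mm['origin']
E
python3 - <<'E'
from h import *
for c,k,h in(("scene",(268,118),(278,151)),("side",(448,172),(419,196))):
    im,d=r.get_image(c);print(c)
    print('knob',plane(c,*k,.171),'head',plane(c,*h,.127))
    for l in("knob","head_top","pump","beaker","thermometer","flask"):
        t=r.trace(l,c)
        for x in t[:1]:
            P=cloud(c,d,x['region']);print(l,x['conf'],np.round(x['box']),len(P),np.round(np.median(P,0),3),np.round(np.percentile(P,5,0),3),np.round(np.percentile(P,95,0),3))
            if l=="pump":
                Q=P[(P[:,2]>.12)&(P[:,2]<.133)]; 
                if len(Q)>10: print('headtop fit',len(Q),(Q.min(0)+Q.max(0))/2,cv2.minEnclosingCircle(Q[:,:2].astype(np.float32)))
            if l=="knob":
                Q=P[P[:,2]>.15];print('knob hi',len(Q),np.median(Q,0))
E
```

```text
scene
knob [ 0.51441116 -0.22783692  0.171     ] head [ 0.54075415 -0.1752662   0.127     ]
knob 0.74 [272. 127.  24.  43.] 446 [ 0.519 -0.222  0.154] [ 0.507 -0.235  0.138] [ 0.546 -0.173  0.192]
knob hi 288 [ 0.51794424 -0.22379592  0.16636326]
head_top 0.83 [277. 138.  42.  66.] 1571 [ 0.539 -0.179  0.123] [ 0.492 -0.238  0.102] [ 0.577 -0.141  0.182]
pump 0.61 [281. 192. 104.  80.] 4856 [ 0.584 -0.135  0.063] [ 0.477 -0.238  0.008] [ 0.625 -0.03   0.103]
beaker 0.81 [228. 234.  37.  61.] 1774 [ 0.732 -0.124  0.061] [ 0.698 -0.163  0.   ] [ 0.762 -0.098  0.093]
thermometer 0.86 [194. 203.  30.  51.] 1007 [ 0.723 -0.243  0.056] [ 0.703 -0.275  0.006] [ 0.739 -0.227  0.104]
flask 0.59 [216. 152.  34.  55.] 1137 [ 0.595 -0.335  0.066] [ 0.569 -0.359  0.006] [ 0.613 -0.322  0.122]
side
knob [ 0.50725162 -0.23121192  0.171     ] head [ 0.53090382 -0.18065137  0.127     ]
knob 0.81 [436. 180.  41.  37.] 528 [ 0.514 -0.221  0.155] [ 0.499 -0.231  0.141] [ 0.54  -0.171  0.194]
knob hi 350 [ 0.51091082 -0.22209838  0.16528194]
head_top 0.79 [424. 189.  64.  64.] 1805 [ 0.52  -0.176  0.126] [ 0.495 -0.228  0.111] [ 0.568 -0.14   0.186]
pump 0.77 [399. 233. 116.  90.] 5657 [ 0.523 -0.126  0.065] [ 0.445 -0.205  0.009] [ 0.616 -0.03   0.104]
beaker 0.89 [326. 187.  35.  51.] 1328 [ 0.725 -0.123  0.064] [ 0.696 -0.162  0.008] [ 0.759 -0.097  0.093]
thermometer 0.78 [363. 164.  32.  46.] 816 [ 0.703 -0.241  0.046] [ 0.688 -0.272  0.005] [ 0.724 -0.226  0.104]
flask 0.77 [429. 163.  36.  44.] 907 [ 0.578 -0.333  0.081] [ 0.555 -0.354  0.032] [ 0.604 -0.32   0.125]
```

```bash
python3 -m pendant '[[[0,0,-0.006],[0,0,-0.159],0.085],[[0,0,-0.006],[0,0,-0.159],0.085],[[0,0,-0.006],[0,0,-0.159],0.085],[[0,0,-0.006],[0,0,-0.159],0.085],[[0,0,-0.006],[0,0,-0.159],0.085],[[0,0,-0.006],[0,0,-0.159],0.085],[[0,0,-0.006],[0,0,-0.159],0.085],[[0,0,-0.006],[0,0,-0.159],0.085]]' 30
python3 -m pendant '[[[0.038,0.041,0],[0,0,0],0.06],[[0.038,0.041,0],[0,0,0],0.06],[[0.038,0.041,0],[0,0,0],0.06],[[0.038,0.041,0],[0,0,0],0.06],[[0.038,0.041,0],[0,0,0],0.06],[[0.038,0.041,0],[0,0,0],0.06],[[0.038,0.041,0],[0,0,0],0.06],[[0.0,0.0,0],[0,0,0],0.06]]'
python3 - <<'E'
from h import *
m=cam("wrist");im,d=r.get_image("wrist");cv2.imwrite("pics/w1.png",im)
print(m[0]['origin'],m[0]['orientation'])
for l in("knob","head_top","carrier"):
    for x in r.trace(l,"wrist")[:1]:
        P=cloud("wrist",d,x['region'],m);print(l,x['conf'],np.round(x['box']),np.round(np.median(P,0),4))
        if l=="knob":
            Q=P[P[:,2]>.188]; print(len(Q), Q.mean(0), cv2.minEnclosingCircle(Q[:,:2].astype(np.float32)) if len(Q) else 0)
        np.save(f"/tmp/{l}.npy",P)
print(proj("wrist",[.511,-.2285,.171],m),proj("wrist",[.511,-.2285,.195],m),proj("wrist",[.536,-.178,.127],m))
E
```

```text
t: 2.4
position: [0.1704, -0.5492, 0.2795]
eef_rot: [[-0.007, 1.0, 0.0], [1.0, 0.007, 0.0], [0.0, 0.0, -1.0]]
wrist_force: [0.1, -0.5, -0.5]
opening: 0.0848
t: 3.4
position: [0.459, -0.2797, 0.2794]
eef_rot: [[-0.008, 1.0, 0.001], [1.0, 0.008, 0.0], [0.0, 0.001, -1.0]]
wrist_force: [0.0, -0.3, -0.0]
opening: 0.0597
[ 0.45817942 -0.21096575  0.42148408] [[ 9.99979071e-01 -6.33529717e-03 -1.31212763e-03]
 [ 6.45565324e-03  9.63683126e-01  2.66970330e-01]
 [-4.26861119e-04 -2.66973213e-01  9.63703856e-01]]
knob 0.9 [423. 127.  84. 130.] [ 0.5206 -0.2067  0.1552]
1142 [ 0.50728255 -0.23139106  0.19333868] ((0.5080336928367615, -0.231925830245018), 0.010995930060744286)
head_top 0.76 [430. 106. 129. 171.] [ 0.5251 -0.1863  0.1258]
carrier 0.92 [425. 122.  90. 138.] [ 0.5217 -0.1953  0.1474]
(np.float64(409.80360619036946), np.float64(162.53964164719764)) (np.float64(418.7624212227825), np.float64(165.69250384861155)) (np.float64(437.8606515541087), np.float64(82.73919163937259))
```

View pics/w1.png

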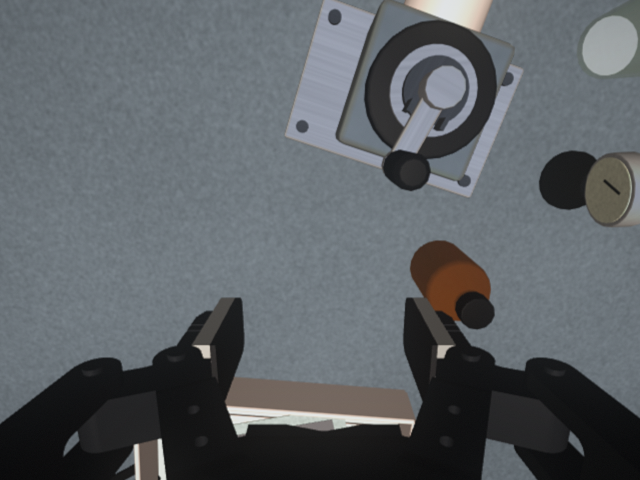

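```bash
python3 - <<'E'
import numpy as np,cv2
P=np.load("/tmp/head_top.npy")
for a,b in((.10,.12),(.12,.131),(.131,.139),(.139,.15),(.15,.165),(.19,.2)):
    Q=P[(P[:,2]>a)&(P[:,2]<b)]
    if len(Q)>5:print(a,b,len(Q),Q.mean(0).round(4),Q.min(0).round(4),Q.max(0).round(4),cv2.minEnclosingCircle(Q[:,:2].astype(np.float32)))
E
```

```text
0.1 0.12 317 [ 0.5095 -0.1928  0.1124] [ 0.4878 -0.2311  0.1012] [ 0.5865 -0.1329  0.12  ] ((0.5343577265739441, -0.18385189771652222), 0.052754394710063934)
0.12 0.131 9400 [ 0.5327 -0.1785  0.1233] [ 0.4879 -0.228   0.12  ] [ 0.5788 -0.138   0.1309] ((0.533519983291626, -0.18314683437347412), 0.04583160951733589)
0.131 0.139 1490 [ 0.5307 -0.1796  0.1335] [ 0.4988 -0.2347  0.131 ] [ 0.5559 -0.1615  0.139 ] ((0.5232678055763245, -0.2002018392086029), 0.04227098077535629)
0.139 0.15 1627 [ 0.5205 -0.2052  0.1445] [ 0.4982 -0.2359  0.139 ] [ 0.5389 -0.1734  0.1499] ((0.5122604370117188, -0.20464371144771576), 0.0338544026017189)
0.15 0.165 1569 [ 0.5308 -0.186   0.1552] [ 0.4972 -0.2369  0.15  ] [ 0.5459 -0.1707  0.1646] ((0.520031213760376, -0.20491495728492737), 0.03856220841407776)
0.19 0.2 1101 [ 0.5074 -0.2314  0.1935] [ 0.4972 -0.242   0.1901] [ 0.5187 -0.2213  0.1961] ((0.5079310536384583, -0.23199933767318726), 0.010842343792319298)
```

The wrist view shows the knob top at (407,170), the ring centre at about (431,88) and the hub top at (444,87). The axis comes out at about (0.5335,-0.183) with a fitted ring radius of 45.8 mm (46 given). The knob is at (0.508,-0.2317), an arm length of 55.2 mm (55 given). Next I descend and grip.

```bash
python3 -m pendant '[[[0.024,0.0247,0],[0,0,0],0.06],[[0.0238,0.0247,0],[0,0,0],0.06],[[0,0,0.024],[0,0,0],0.06],[[0,0,0.025],[0,0,0],0.06],[[0,0,0.025],[0,0,0],0.06],[[0,0,0.025],[0,0,0],0.06],[[0,0,0.024],[0,0,0],0.06],[[0,0,0],[0,0,0],0.06]]'
python3 - <<'E'
from h import *
im,d=r.get_image("wrist");cv2.imwrite("pics/w2.png",im);print(r.sense()['position'])
E
```

```text
t: 4.6
position: [0.5041, -0.2352, 0.1543]
eef_rot: [[0.0, 1.0, -0.004], [1.0, -0.0, 0.003], [0.003, -0.004, -1.0]]
wrist_force: [0.3, -0.8, 0.1]
opening: 0.0603
[ 0.50511481 -0.23565896  0.15591275]
```

View pics/w2.png

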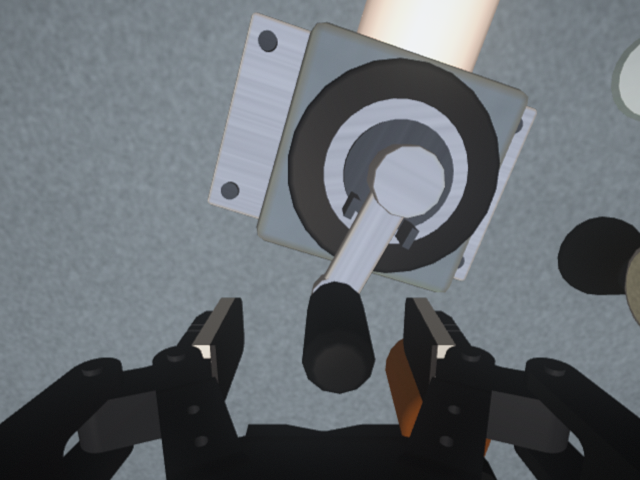

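The wrist view shows the knob between the fingers at (338,350), with the finger centre at about column 323. It is about 3 mm to +x and 4 mm to +y. I correct for that and close.

```bash
python3 -m pendant '[[[0.002,0.0015,0],[0,0,0],0.06],[[0.002,0.0015,0],[0,0,0],0.06],[[0,0,0],[0,0,0],0.04],[[0,0,0],[0,0,0],0.02],[[0,0,0],[0,0,0],0.015],[[0,0,0],[0,0,0],0.015],[[0,0,0],[0,0,0],0.015],[[0,0,0],[0,0,0],0.015]]' 30
python3 - <<'E'
from h import *
for i in range(3):
    s=r.sense();print(s['t'],s['position'].round(4),s['wrist_force'].round(2),s['moment'].round(2),s['opening'])
    m=cam("wrist");im,d=r.get_image("wrist")
    x=r.trace("knob","wrist")[:1]
    if x:
        P=cloud("wrist",d,x[0]['region'],m);Q=P[P[:,2]>.188];print(cv2.minEnclosingCircle(Q[:,:2].astype(np.float32)),np.median(Q,0))
    if i==0: cv2.imwrite("pics/w3.png",im)
x=r.trace("head_top","wrist")[:1]
P=cloud("wrist",d,x[0]['region'],m);Q=P[(P[:,2]>.12)&(P[:,2]<.131)];print(cv2.minEnclosingCircle(Q[:,:2].astype(np.float32)))
E
```

```text
t: 5.65
position: [0.5093, -0.2308, 0.1566]
eef_rot: [[-0.002, 1.0, 0.0], [1.0, 0.002, -0.0], [-0.0, 0.0, -1.0]]
wrist_force: [-1.0, 0.4, 4.9]
opening: 0.021
5.65 [ 0.5093 -0.2308  0.1566] [-1.02  0.36  4.85] [0.15 0.18 0.  ] 0.020970111424235174
((0.5089064240455627, -0.23177103698253632), 0.011050421744585037) [ 0.50880151 -0.22919156  0.19384741]
5.75 [ 0.5093 -0.2308  0.1566] [-1.71  0.35  5.9 ] [0.16 0.23 0.01] 0.021054177619590317
5.85 [ 0.5093 -0.2308  0.1566] [-0.67  0.93  4.91] [ 0.15  0.24 -0.  ] 0.021017255328659175
((0.5091075301170349, -0.23172038793563843), 0.011014382354915142) [ 0.50881713 -0.22918445  0.19382333]
((0.5335059762001038, -0.18308261036872864), 0.04576489329338074)
```

View pics/w3.png

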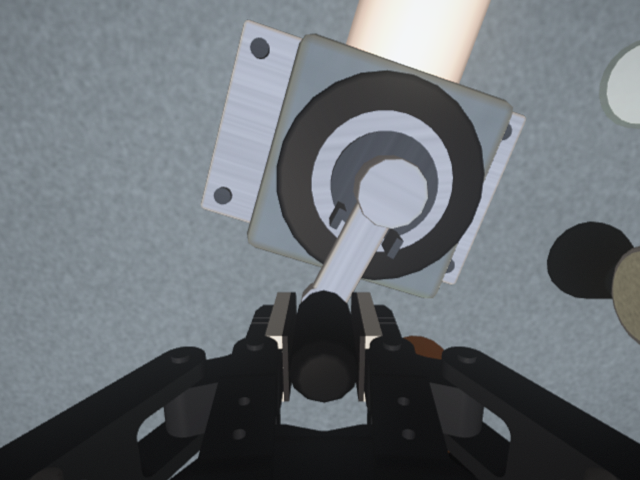

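The view shows the knob gripped at (323,345) between the pads, opening 21 mm. The two carrier dogs straddle the arm at (338,215) and (393,243). The crank's end stop isn't reachable within 108°, so the first 96° clockwise is safe to make in one call.

```bash
cat > rows.py <<'E'
import sys,numpy as np,json
# rows.py start_deg step_deg n : tool-axis shifts (tool x = world y, tool y = world x), R 55 mm
a,s,n=map(float,sys.argv[1:4]);th=np.radians(a+s*np.arange(int(n)+1))
p=.055*np.stack([np.sin(th),np.cos(th)],1)
print(json.dumps([[round(x,4) for x in d]+[0] for d in np.diff(p,axis=0).tolist()]),'end',a+s*n)
E
cat > check.py <<'E'
import sys,numpy as np
from bench import r
C=np.array([.534,-.1817]);lim=float(sys.argv[1]) if len(sys.argv)>1 else 8
s=r.sense();d=np.array(s['position'])[:2]-C;a=np.arctan2(d[1],d[0]);F=np.array(s['wrist_force'])
ccw=np.array([-np.sin(a),np.cos(a)]);ft=F[:2]@ccw;fr=F[:2]@[np.cos(a),np.sin(a)]
print(f"CHK t={s['t']:.2f} pos={np.round(s['position'],4)} ang={np.degrees(a):.2f} R={np.hypot(*d)*1e3:.1f} Ft_ccw={ft:.2f} Fr_out={fr:.2f} Fz={F[2]:.1f} grip-angle-unloaded={np.degrees(a+ft*0.0005/.055):.2f}")
sys.exit(abs(ft)>lim)
E
python3 check.py; python3 rows.py -116.8 -12 8; python3 rows.py -212.8 -0.8 40
```

```text
CHK t=6.00 pos=[ 0.5093 -0.2308  0.1566] ang=-116.69 R=55.0 Ft_ccw=-2.07 Fr_out=-0.47 Fz=5.5 grip-angle-unloaded=-117.77
[[0.0062, -0.0097, 0], [0.0081, -0.0082, 0], [0.0096, -0.0063, 0], [0.0107, -0.0042, 0], [0.0114, -0.0018, 0], [0.0115, 0.0006, 0], [0.0111, 0.0029, 0], [0.0103, 0.0052, 0]] end -212.8
[[0.0006, 0.0004, 0], [0.0006, 0.0004, 0], [0.0006, 0.0004, 0], [0.0006, 0.0004, 0], [0.0006, 0.0005, 0], [0.0006, 0.0005, 0], [0.0006, 0.0005, 0], [0.0006, 0.0005, 0], [0.0006, 0.0005, 0], [0.0006, 0.0005, 0], [0.0006, 0.0005, 0], [0.0006, 0.0005, 0], [0.0006, 0.0005, 0], [0.0006, 0.0005, 0], [0.0005, 0.0005, 0], [0.0005, 0.0005, 0], [0.0005, 0.0006, 0], [0.0005, 0.0006, 0], [0.0005, 0.0006, 0], [0.0005, 0.0006, 0], [0.0005, 0.0006, 0], [0.0005, 0.0006, 0], [0.0005, 0.0006, 0], [0.0005, 0.0006, 0], [0.0005, 0.0006, 0], [0.0005, 0.0006, 0], [0.0005, 0.0006, 0], [0.0004, 0.0006, 0], [0.0004, 0.0006, 0], [0.0004, 0.0006, 0], [0.0004, 0.0006, 0], [0.0004, 0.0007, 0], [0.0004, 0.0007, 0], [0.0004, 0.0007, 0], [0.0004, 0.0007, 0], [0.0004, 0.0007, 0], [0.0004, 0.0007, 0], [0.0004, 0.0007, 0], [0.0003, 0.0007, 0], [0.0003, 0.0007, 0]] end -244.8False
```

```bash
python3 -m pendant '[[[0.0062,-0.0097,0],[0,0,0],0.015],[[0.0081,-0.0082,0],[0,0,0],0.015],[[0.0096,-0.0063,0],[0,0,0],0.015],[[0.0107,-0.0042,0],[0,0,0],0.015],[[0.0114,-0.0018,0],[0,0,0],0.015],[[0.0115,0.0006,0],[0,0,0],0.015],[[0.0111,0.0029,0],[0,0,0],0.015],[[0.0103,0.0052,0],[0,0,0],0.015]]' 30
python3 check.py; python3 check.py; for a in -212.8 -220.8 -228.8 -236.8 -244.8 -252.8 -260.8 -268.8; do python3 rows.py $a -4 2; done
```

```text
t: 7.0
position: [0.4873, -0.1521, 0.1566]
eef_rot: [[-0.002, 1.0, 0.0], [1.0, 0.002, -0.002], [-0.002, 0.0, -1.0]]
wrist_force: [2.8, -6.9, 1.5]
opening: 0.021
CHK t=7.00 pos=[ 0.4873 -0.1521  0.1566] ang=147.65 R=55.3 Ft_ccw=4.36 Fr_out=-6.09 Fz=1.5 grip-angle-unloaded=149.92
CHK t=7.00 pos=[ 0.4873 -0.1521  0.1566] ang=147.65 R=55.3 Ft_ccw=4.36 Fr_out=-6.09 Fz=1.5 grip-angle-unloaded=149.92
[[0.0032, 0.0022, 0], [0.003, 0.0024, 0]] end -220.8
[[0.0028, 0.0026, 0], [0.0026, 0.0028, 0]] end -228.8
[[0.0024, 0.003, 0], [0.0022, 0.0031, 0]] end -236.8
[[0.002, 0.0033, 0], [0.0018, 0.0034, 0]] end -244.8
[[0.0015, 0.0035, 0], [0.0013, 0.0036, 0]] end -252.8
[[0.001, 0.0037, 0], [0.0007, 0.0038, 0]] end -260.8
[[0.0005, 0.0038, 0], [0.0002, 0.0038, 0]] end -268.8
[[-0.0001, 0.0038, 0], [-0.0003, 0.0038, 0]] end -276.8False
False
```

```bash
python3 - <<'E'
import numpy as np
for k in range(24):
    a=-212.8-6*k;t=np.radians([a,a-6]);print(a-6,np.round(.055/8*np.diff([np.sin(t),np.cos(t)],axis=1).ravel(),5))
E
```

```text
-218.8 [0.00058 0.00042]
-224.8 [0.00054 0.00048]
-230.8 [0.00048 0.00053]
-236.8 [0.00043 0.00058]
-242.8 [0.00036 0.00062]
-248.8 [0.00029 0.00066]
-254.8 [0.00022 0.00068]
-260.8 [0.00015 0.0007 ]
-266.8 [8.0e-05 7.2e-04]
-272.8 [0.      0.00072]
-278.8 [-7.0e-05  7.2e-04]
-284.8 [-0.00015  0.0007 ]
-290.8 [-0.00022  0.00069]
-296.8 [-0.00029  0.00066]
-302.8 [-0.00036  0.00062]
-308.8 [-0.00042  0.00058]
-314.8 [-0.00048  0.00054]
-320.8 [-0.00053  0.00048]
-326.8 [-0.00058  0.00043]
-332.8 [-0.00062  0.00036]
-338.8 [-0.00066  0.00029]
-344.8 [-0.00068  0.00022]
-350.8 [-0.0007   0.00015]
-356.8 [-7.2e-04  8.0e-05]
```

```bash
(python3 -m pendant '[[[0.00058,0.00042,0],[0,0,0],0.015],[[0.00058,0.00042,0],[0,0,0],0.015],[[0.00058,0.00042,0],[0,0,0],0.015],[[0.00058,0.00042,0],[0,0,0],0.015],[[0.00058,0.00042,0],[0,0,0],0.015],[[0.00058,0.00042,0],[0,0,0],0.015],[[0.00058,0.00042,0],[0,0,0],0.015],[[0.00058,0.00042,0],[0,0,0],0.015]]' && python3 check.py 7 &&
python3 -m pendant '[[[0.00054,0.00048,0],[0,0,0],0.015],[[0.00054,0.00048,0],[0,0,0],0.015],[[0.00054,0.00048,0],[0,0,0],0.015],[[0.00054,0.00048,0],[0,0,0],0.015],[[0.00054,0.00048,0],[0,0,0],0.015],[[0.00054,0.00048,0],[0,0,0],0.015],[[0.00054,0.00048,0],[0,0,0],0.015],[[0.00054,0.00048,0],[0,0,0],0.015]]' && python3 check.py 7 &&
python3 -m pendant '[[[0.00048,0.00053,0],[0,0,0],0.015],[[0.00048,0.00053,0],[0,0,0],0.015],[[0.00048,0.00053,0],[0,0,0],0.015],[[0.00048,0.00053,0],[0,0,0],0.015],[[0.00048,0.00053,0],[0,0,0],0.015],[[0.00048,0.00053,0],[0,0,0],0.015],[[0.00048,0.00053,0],[0,0,0],0.015],[[0.00048,0.00053,0],[0,0,0],0.015]]' && python3 check.py 7) | grep CHK
```

```text
CHK t=8.00 pos=[ 0.4906 -0.1476  0.1565] ang=141.82 R=55.2 Ft_ccw=4.23 Fr_out=-3.60 Fz=4.8 grip-angle-unloaded=144.02False
```

The guard exits wrongly because of a numpy bool, so I fix that and go on.

```bash
sed -i 's/sys.exit(abs(ft)>lim)/sys.exit(int(abs(ft)>lim))/' check.py
(python3 -m pendant '[[[0.00054,0.00048,0],[0,0,0],0.015],[[0.00054,0.00048,0],[0,0,0],0.015],[[0.00054,0.00048,0],[0,0,0],0.015],[[0.00054,0.00048,0],[0,0,0],0.015],[[0.00054,0.00048,0],[0,0,0],0.015],[[0.00054,0.00048,0],[0,0,0],0.015],[[0.00054,0.00048,0],[0,0,0],0.015],[[0.00054,0.00048,0],[0,0,0],0.015]]' && python3 check.py 7 &&
python3 -m pendant '[[[0.00048,0.00053,0],[0,0,0],0.015],[[0.00048,0.00053,0],[0,0,0],0.015],[[0.00048,0.00053,0],[0,0,0],0.015],[[0.00048,0.00053,0],[0,0,0],0.015],[[0.00048,0.00053,0],[0,0,0],0.015],[[0.00048,0.00053,0],[0,0,0],0.015],[[0.00048,0.00053,0],[0,0,0],0.015],[[0.00048,0.00053,0],[0,0,0],0.015]]' && python3 check.py 7 &&
python3 -m pendant '[[[0.00043,0.00058,0],[0,0,0],0.015],[[0.00043,0.00058,0],[0,0,0],0.015],[[0.00043,0.00058,0],[0,0,0],0.015],[[0.00043,0.00058,0],[0,0,0],0.015],[[0.00043,0.00058,0],[0,0,0],0.015],[[0.00043,0.00058,0],[0,0,0],0.015],[[0.00043,0.00058,0],[0,0,0],0.015],[[0.00043,0.00058,0],[0,0,0],0.015]]' && python3 check.py 7 &&
python3 -m pendant '[[[0.00036,0.00062,0],[0,0,0],0.015],[[0.00036,0.00062,0],[0,0,0],0.015],[[0.00036,0.00062,0],[0,0,0],0.015],[[0.00036,0.00062,0],[0,0,0],0.015],[[0.00036,0.00062,0],[0,0,0],0.015],[[0.00036,0.00062,0],[0,0,0],0.015],[[0.00036,0.00062,0],[0,0,0],0.015],[[0.00036,0.00062,0],[0,0,0],0.015]]' && python3 check.py 7) | grep CHK
```

```text
CHK t=9.00 pos=[ 0.4943 -0.1432  0.1565] ang=135.91 R=55.3 Ft_ccw=4.26 Fr_out=-2.79 Fz=5.8 grip-angle-unloaded=138.13
CHK t=10.00 pos=[ 0.4984 -0.1394  0.1565] ang=130.02 R=55.3 Ft_ccw=3.39 Fr_out=-2.95 Fz=5.9 grip-angle-unloaded=131.78
CHK t=11.00 pos=[ 0.503  -0.1359  0.1565] ang=124.14 R=55.3 Ft_ccw=3.19 Fr_out=-4.26 Fz=7.6 grip-angle-unloaded=125.80
CHK t=12.00 pos=[ 0.5078 -0.133   0.1565] ang=118.29 R=55.3 Ft_ccw=3.58 Fr_out=-2.83 Fz=7.8 grip-angle-unloaded=120.15
```

```bash

(python3 -m pendant '[[[0.00029,0.00066,0],[0,0,0],0.015],[[0.00029,0.00066,0],[0,0,0],0.015],[[0.00029,0.00066,0],[0,0,0],0.015],[[0.00029,0.00066,0],[0,0,0],0.015],[[0.00029,0.00066,0],[0,0,0],0.015],[[0.00029,0.00066,0],[0,0,0],0.015],[[0.00029,0.00066,0],[0,0,0],0.015],[[0.00029,0.00066,0],[0,0,0],0.015]]' && python3 check.py 7 &&
python3 -m pendant '[[[0.00022,0.00068,0],[0,0,0],0.015],[[0.00022,0.00068,0],[0,0,0],0.015],[[0.00022,0.00068,0],[0,0,0],0.015],[[0.00022,0.00068,0],[0,0,0],0.015],[[0.00022,0.00068,0],[0,0,0],0.015],[[0.00022,0.00068,0],[0,0,0],0.015],[[0.00022,0.00068,0],[0,0,0],0.015],[[0.00022,0.00068,0],[0,0,0],0.015]]' && python3 check.py 7 &&
python3 -m pendant '[[[0.00015,0.0007,0],[0,0,0],0.015],[[0.00015,0.0007,0],[0,0,0],0.015],[[0.00015,0.0007,0],[0,0,0],0.015],[[0.00015,0.0007,0],[0,0,0],0.015],[[0.00015,0.0007,0],[0,0,0],0.015],[[0.00015,0.0007,0],[0,0,0],0.015],[[0.00015,0.0007,0],[0,0,0],0.015],[[0.00015,0.0007,0],[0,0,0],0.015]]' && python3 check.py 7 &&
python3 -m pendant '[[[0.00008,0.00072,0],[0,0,0],0.015],[[0.00008,0.00072,0],[0,0,0],0.015],[[0.00008,0.00072,0],[0,0,0],0.015],[[0.00008,0.00072,0],[0,0,0],0.015],[[0.00008,0.00072,0],[0,0,0],0.015],[[0.00008,0.00072,0],[0,0,0],0.015],[[0.00008,0.00072,0],[0,0,0],0.015],[[0.00008,0.00072,0],[0,0,0],0.015]]' && python3 check.py 7 &&
python3 -m pendant '[[[0,0.00072,0],[0,0,0],0.015],[[0,0.00072,0],[0,0,0],0.015],[[0,0.00072,0],[0,0,0],0.015],[[0,0.00072,0],[0,0,0],0.015],[[0,0.00072,0],[0,0,0],0.015],[[0,0.00072,0],[0,0,0],0.015],[[0,0.00072,0],[0,0,0],0.015],[[0,0.00072,0],[0,0,0],0.015]]' && python3 check.py 7 &&
python3 -m pendant '[[[-0.00007,0.00072,0],[0,0,0],0.015],[[-0.00007,0.00072,0],[0,0,0],0.015],[[-0.00007,0.00072,0],[0,0,0],0.015],[[-0.00007,0.00072,0],[0,0,0],0.015],[[-0.00007,0.00072,0],[0,0,0],0.015],[[-0.00007,0.00072,0],[0,0,0],0.015],[[-0.00007,0.00072,0],[0,0,0],0.015],[[-0.00007,0.00072,0],[0,0,0],0.015]]' && python3 check.py 7) | grep CHK
```

```text
CHK t=13.00 pos=[ 0.5129 -0.1305  0.1565] ang=112.38 R=55.3 Ft_ccw=4.35 Fr_out=-3.32 Fz=7.6 grip-angle-unloaded=114.65
CHK t=14.00 pos=[ 0.5183 -0.1287  0.1565] ang=106.53 R=55.3 Ft_ccw=4.40 Fr_out=-2.44 Fz=7.9 grip-angle-unloaded=108.82
CHK t=15.00 pos=[ 0.5237 -0.1274  0.1565] ang=100.70 R=55.3 Ft_ccw=3.58 Fr_out=-2.84 Fz=8.3 grip-angle-unloaded=102.56
CHK t=16.00 pos=[ 0.5294 -0.1266  0.1565] ang=94.76 R=55.3 Ft_ccw=4.37 Fr_out=-1.89 Fz=9.0 grip-angle-unloaded=97.04
CHK t=17.00 pos=[ 0.5351 -0.1264  0.1565] ang=88.87 R=55.3 Ft_ccw=3.20 Fr_out=-2.52 Fz=9.1 grip-angle-unloaded=90.53
CHK t=18.00 pos=[ 0.5408 -0.1268  0.1565] ang=82.94 R=55.3 Ft_ccw=2.98 Fr_out=-2.03 Fz=8.3 grip-angle-unloaded=84.49
```

```bash

(python3 -m pendant '[[[-0.00015,0.0007,0],[0,0,0],0.015],[[-0.00015,0.0007,0],[0,0,0],0.015],[[-0.00015,0.0007,0],[0,0,0],0.015],[[-0.00015,0.0007,0],[0,0,0],0.015],[[-0.00015,0.0007,0],[0,0,0],0.015],[[-0.00015,0.0007,0],[0,0,0],0.015],[[-0.00015,0.0007,0],[0,0,0],0.015],[[-0.00015,0.0007,0],[0,0,0],0.015]]' && python3 check.py 7 &&
python3 -m pendant '[[[-0.00022,0.00069,0],[0,0,0],0.015],[[-0.00022,0.00069,0],[0,0,0],0.015],[[-0.00022,0.00069,0],[0,0,0],0.015],[[-0.00022,0.00069,0],[0,0,0],0.015],[[-0.00022,0.00069,0],[0,0,0],0.015],[[-0.00022,0.00069,0],[0,0,0],0.015],[[-0.00022,0.00069,0],[0,0,0],0.015],[[-0.00022,0.00069,0],[0,0,0],0.015]]' && python3 check.py 7 &&
python3 -m pendant '[[[-0.00029,0.00066,0],[0,0,0],0.015],[[-0.00029,0.00066,0],[0,0,0],0.015],[[-0.00029,0.00066,0],[0,0,0],0.015],[[-0.00029,0.00066,0],[0,0,0],0.015],[[-0.00029,0.00066,0],[0,0,0],0.015],[[-0.00029,0.00066,0],[0,0,0],0.015],[[-0.00029,0.00066,0],[0,0,0],0.015],[[-0.00029,0.00066,0],[0,0,0],0.015]]' && python3 check.py 7 &&
python3 -m pendant '[[[-0.00036,0.00062,0],[0,0,0],0.015],[[-0.00036,0.00062,0],[0,0,0],0.015],[[-0.00036,0.00062,0],[0,0,0],0.015],[[-0.00036,0.00062,0],[0,0,0],0.015],[[-0.00036,0.00062,0],[0,0,0],0.015],[[-0.00036,0.00062,0],[0,0,0],0.015],[[-0.00036,0.00062,0],[0,0,0],0.015],[[-0.00036,0.00062,0],[0,0,0],0.015]]' && python3 check.py 7 &&
python3 -m pendant '[[[-0.00042,0.00058,0],[0,0,0],0.015],[[-0.00042,0.00058,0],[0,0,0],0.015],[[-0.00042,0.00058,0],[0,0,0],0.015],[[-0.00042,0.00058,0],[0,0,0],0.015],[[-0.00042,0.00058,0],[0,0,0],0.015],[[-0.00042,0.00058,0],[0,0,0],0.015],[[-0.00042,0.00058,0],[0,0,0],0.015],[[-0.00042,0.00058,0],[0,0,0],0.015]]' && python3 check.py 7 &&
python3 -m pendant '[[[-0.00048,0.00054,0],[0,0,0],0.015],[[-0.00048,0.00054,0],[0,0,0],0.015],[[-0.00048,0.00054,0],[0,0,0],0.015],[[-0.00048,0.00054,0],[0,0,0],0.015],[[-0.00048,0.00054,0],[0,0,0],0.015],[[-0.00048,0.00054,0],[0,0,0],0.015],[[-0.00048,0.00054,0],[0,0,0],0.015],[[-0.00048,0.00054,0],[0,0,0],0.015]]' && python3 check.py 7) | grep CHK
```

```text
CHK t=19.00 pos=[ 0.5463 -0.1278  0.1565] ang=77.11 R=55.3 Ft_ccw=5.14 Fr_out=-1.71 Fz=9.2 grip-angle-unloaded=79.78
CHK t=20.00 pos=[ 0.5519 -0.1294  0.1565] ang=71.16 R=55.3 Ft_ccw=4.28 Fr_out=-1.81 Fz=10.1 grip-angle-unloaded=73.39
CHK t=21.00 pos=[ 0.5572 -0.1315  0.1565] ang=65.23 R=55.3 Ft_ccw=4.32 Fr_out=-1.22 Fz=9.3 grip-angle-unloaded=67.48
CHK t=22.00 pos=[ 0.5622 -0.1342  0.1565] ang=59.35 R=55.3 Ft_ccw=3.42 Fr_out=-2.46 Fz=10.2 grip-angle-unloaded=61.13
CHK t=23.00 pos=[ 0.5669 -0.1373  0.1565] ang=53.47 R=55.2 Ft_ccw=4.30 Fr_out=-0.45 Fz=10.8 grip-angle-unloaded=55.71
CHK t=24.00 pos=[ 0.5713 -0.141   0.1565] ang=47.53 R=55.2 Ft_ccw=5.26 Fr_out=-0.76 Fz=9.6 grip-angle-unloaded=50.27
```

```bash

(python3 -m pendant '[[[-0.00053,0.00048,0],[0,0,0],0.015],[[-0.00053,0.00048,0],[0,0,0],0.015],[[-0.00053,0.00048,0],[0,0,0],0.015],[[-0.00053,0.00048,0],[0,0,0],0.015],[[-0.00053,0.00048,0],[0,0,0],0.015],[[-0.00053,0.00048,0],[0,0,0],0.015],[[-0.00053,0.00048,0],[0,0,0],0.015],[[-0.00053,0.00048,0],[0,0,0],0.015]]' && python3 check.py 7 &&
python3 -m pendant '[[[-0.00058,0.00043,0],[0,0,0],0.015],[[-0.00058,0.00043,0],[0,0,0],0.015],[[-0.00058,0.00043,0],[0,0,0],0.015],[[-0.00058,0.00043,0],[0,0,0],0.015],[[-0.00058,0.00043,0],[0,0,0],0.015],[[-0.00058,0.00043,0],[0,0,0],0.015],[[-0.00058,0.00043,0],[0,0,0],0.015],[[-0.00058,0.00043,0],[0,0,0],0.015]]' && python3 check.py 7 &&
python3 -m pendant '[[[-0.00062,0.00036,0],[0,0,0],0.015],[[-0.00062,0.00036,0],[0,0,0],0.015],[[-0.00062,0.00036,0],[0,0,0],0.015],[[-0.00062,0.00036,0],[0,0,0],0.015],[[-0.00062,0.00036,0],[0,0,0],0.015],[[-0.00062,0.00036,0],[0,0,0],0.015],[[-0.00062,0.00036,0],[0,0,0],0.015],[[-0.00062,0.00036,0],[0,0,0],0.015]]' && python3 check.py 7 &&
python3 -m pendant '[[[-0.00066,0.00029,0],[0,0,0],0.015],[[-0.00066,0.00029,0],[0,0,0],0.015],[[-0.00066,0.00029,0],[0,0,0],0.015],[[-0.00066,0.00029,0],[0,0,0],0.015],[[-0.00066,0.00029,0],[0,0,0],0.015],[[-0.00066,0.00029,0],[0,0,0],0.015],[[-0.00066,0.00029,0],[0,0,0],0.015],[[-0.00066,0.00029,0],[0,0,0],0.015]]' && python3 check.py 7 &&
python3 -m pendant '[[[-0.00068,0.00022,0],[0,0,0],0.015],[[-0.00068,0.00022,0],[0,0,0],0.015],[[-0.00068,0.00022,0],[0,0,0],0.015],[[-0.00068,0.00022,0],[0,0,0],0.015],[[-0.00068,0.00022,0],[0,0,0],0.015],[[-0.00068,0.00022,0],[0,0,0],0.015],[[-0.00068,0.00022,0],[0,0,0],0.015],[[-0.00068,0.00022,0],[0,0,0],0.015]]' && python3 check.py 7) | grep CHK
```

```text
CHK t=25.00 pos=[ 0.5753 -0.145   0.1565] ang=41.63 R=55.2 Ft_ccw=3.87 Fr_out=0.46 Fz=10.5 grip-angle-unloaded=43.64
CHK t=26.00 pos=[ 0.5788 -0.1495  0.1565] ang=35.65 R=55.2 Ft_ccw=3.89 Fr_out=-0.92 Fz=9.6 grip-angle-unloaded=37.67
CHK t=27.00 pos=[ 0.5819 -0.1544  0.1565] ang=29.73 R=55.2 Ft_ccw=3.78 Fr_out=0.89 Fz=9.6 grip-angle-unloaded=31.70
CHK t=28.00 pos=[ 0.5845 -0.1595  0.1565] ang=23.74 R=55.1 Ft_ccw=4.38 Fr_out=0.52 Fz=9.0 grip-angle-unloaded=26.02
CHK t=29.00 pos=[ 0.5864 -0.1648  0.1565] ang=17.82 R=55.1 Ft_ccw=3.75 Fr_out=1.44 Fz=7.8 grip-angle-unloaded=19.78
```

```bash

(python3 -m pendant '[[[-0.0007,0.00015,0],[0,0,0],0.015],[[-0.0007,0.00015,0],[0,0,0],0.015],[[-0.0007,0.00015,0],[0,0,0],0.015],[[-0.0007,0.00015,0],[0,0,0],0.015],[[-0.0007,0.00015,0],[0,0,0],0.015],[[-0.0007,0.00015,0],[0,0,0],0.015],[[-0.0007,0.00015,0],[0,0,0],0.015],[[-0.0007,0.00015,0],[0,0,0],0.015]]' && python3 check.py 7 &&
python3 -m pendant '[[[-0.00072,0.00008,0],[0,0,0],0.015],[[-0.00072,0.00008,0],[0,0,0],0.015],[[-0.00072,0.00008,0],[0,0,0],0.015],[[-0.00072,0.00008,0],[0,0,0],0.015],[[-0.00072,0.00008,0],[0,0,0],0.015],[[-0.00072,0.00008,0],[0,0,0],0.015],[[-0.00072,0.00008,0],[0,0,0],0.015],[[-0.00072,0.00008,0],[0,0,0],0.015]]' && python3 check.py 7 &&
python3 -m pendant '[[[-0.00072,0,0],[0,0,0],0.015],[[-0.00072,0,0],[0,0,0],0.015],[[-0.00072,0,0],[0,0,0],0.015],[[-0.00072,0,0],[0,0,0],0.015],[[-0.00072,0,0],[0,0,0],0.015],[[-0.00072,0,0],[0,0,0],0.015],[[-0.00072,0,0],[0,0,0],0.015],[[-0.00072,0,0],[0,0,0],0.015]]' && python3 check.py 7 &&
python3 -m pendant '[[[-0.00072,-0.00008,0],[0,0,0],0.015],[[-0.00072,-0.00008,0],[0,0,0],0.015],[[-0.00072,-0.00008,0],[0,0,0],0.015],[[-0.00072,-0.00008,0],[0,0,0],0.015],[[-0.00072,-0.00008,0],[0,0,0],0.015],[[-0.00072,-0.00008,0],[0,0,0],0.015],[[-0.00072,-0.00008,0],[0,0,0],0.015],[[-0.00072,-0.00008,0],[0,0,0],0.015]]' && python3 check.py 7) | grep CHK
```

```text
CHK t=30.00 pos=[ 0.5879 -0.1704  0.1566] ang=11.82 R=55.0 Ft_ccw=4.12 Fr_out=1.57 Fz=7.9 grip-angle-unloaded=13.96
CHK t=31.00 pos=[ 0.5888 -0.1762  0.1566] ang=5.73 R=55.0 Ft_ccw=4.43 Fr_out=2.39 Fz=7.5 grip-angle-unloaded=8.04
CHK t=32.00 pos=[ 0.589  -0.1809  0.1566] ang=0.80 R=55.0 Ft_ccw=7.16 Fr_out=2.68 Fz=8.4 grip-angle-unloaded=4.53
```

```bash
(python3 check.py;python3 -m pendant '[[[-0.0004,0,0],[0,0,0],0.015],[[-0.0004,0,0],[0,0,0],0.015],[[-0.0004,0,0],[0,0,0],0.015],[[-0.0004,0,0],[0,0,0],0.015],[[-0.0004,0,0],[0,0,0],0.015],[[-0.0004,0,0],[0,0,0],0.015],[[-0.0004,0,0],[0,0,0],0.015],[[0,0,0],[0,0,0],0.015]]'; python3 check.py)|grep CHK
python3 - <<'E'
from h import *
s=[]
im,d=r.get_image("wrist");cv2.imwrite("pics/w4.png",im)
for i in range(4):
    q=r.sense();s.append(np.r_[q['position'],q['wrist_force']]);r.get_image("wrist")
print(np.mean(s,0),np.std(s,0).round(4))
E
```

```text
CHK t=32.00 pos=[ 0.589  -0.1809  0.1566] ang=0.80 R=55.0 Ft_ccw=7.16 Fr_out=2.68 Fz=8.4 grip-angle-unloaded=4.53
CHK t=33.00 pos=[ 0.589  -0.1827  0.1566] ang=-1.00 R=55.0 Ft_ccw=11.81 Fr_out=2.74 Fz=9.6 grip-angle-unloaded=5.15
[ 0.58899195 -0.18264229  0.15654613  2.72796325 10.71251599  9.34209355] [0.     0.     0.     0.2538 0.1337 0.6338]
```

View pics/w4.png

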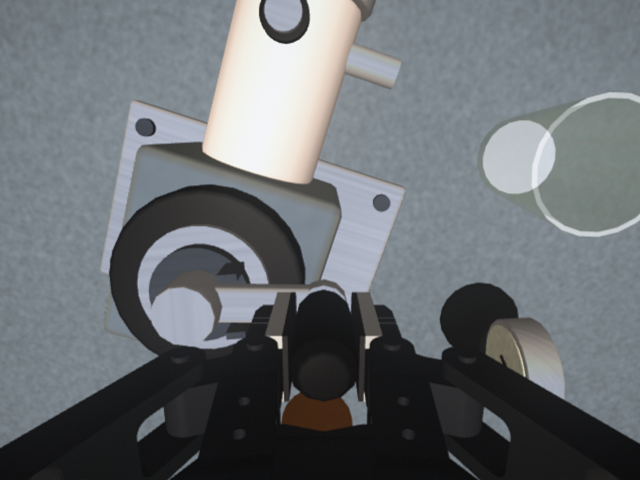

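The force rose from about 4 N to 7.2 N and then 10.7 N. The last 1.75 mm gave about 2 N/mm, which is the spring alone, and the carrier estimate stayed at 4.6°. So the stop is reached after about 238° (0.66 turn), inside the stated range. The picture shows the grip still centred between the pads at (323,345). Now I wind three turns anticlockwise as 12 quarter-turn calls.

```bash
for a in -4 86 176 266; do python3 rows.py $a 11.25 8; done
```

```text
[[0.0108, -0.0003, 0], [0.0105, -0.0024, 0], [0.0098, -0.0044, 0], [0.0088, -0.0062, 0], [0.0074, -0.0078, 0], [0.0057, -0.0091, 0], [0.0038, -0.0101, 0], [0.0018, -0.0106, 0]] end 86.0
[[-0.0003, -0.0108, 0], [-0.0024, -0.0105, 0], [-0.0044, -0.0098, 0], [-0.0062, -0.0088, 0], [-0.0078, -0.0074, 0], [-0.0091, -0.0057, 0], [-0.0101, -0.0038, 0], [-0.0106, -0.0018, 0]] end 176.0
[[-0.0108, 0.0003, 0], [-0.0105, 0.0024, 0], [-0.0098, 0.0044, 0], [-0.0088, 0.0062, 0], [-0.0074, 0.0078, 0], [-0.0057, 0.0091, 0], [-0.0038, 0.0101, 0], [-0.0018, 0.0106, 0]] end 266.0
[[0.0003, 0.0108, 0], [0.0024, 0.0105, 0], [0.0044, 0.0098, 0], [0.0062, 0.0088, 0], [0.0078, 0.0074, 0], [0.0091, 0.0057, 0], [0.0101, 0.0038, 0], [0.0106, 0.0018, 0]] end 356.0
```

First quarter, with a 0.8 mm centre correction toward +x:

```bash
(python3 -m pendant '[[[0.0108,-0.0002,0],[0,0,0],0.015],[[0.0105,-0.0023,0],[0,0,0],0.015],[[0.0098,-0.0043,0],[0,0,0],0.015],[[0.0088,-0.0061,0],[0,0,0],0.015],[[0.0074,-0.0077,0],[0,0,0],0.015],[[0.0057,-0.009,0],[0,0,0],0.015],[[0.0038,-0.01,0],[0,0,0],0.015],[[0.0018,-0.0105,0],[0,0,0],0.015]]'; python3 check.py)|grep CHK
```

```text
CHK t=34.25 pos=[ 0.5389 -0.1268  0.1566] ang=84.86 R=55.1 Ft_ccw=-4.74 Fr_out=1.27 Fz=5.3 grip-angle-unloaded=82.39
```

```bash
(python3 -m pendant '[[[-0.0003,-0.0108,0],[0,0,0],0.015],[[-0.0024,-0.0105,0],[0,0,0],0.015],[[-0.0044,-0.0098,0],[0,0,0],0.015],[[-0.0062,-0.0088,0],[0,0,0],0.015],[[-0.0078,-0.0074,0],[0,0,0],0.015],[[-0.0091,-0.0057,0],[0,0,0],0.015],[[-0.0101,-0.0038,0],[0,0,0],0.015],[[-0.0106,-0.0018,0],[0,0,0],0.015]]' && python3 check.py 9 &&
python3 -m pendant '[[[-0.0108,0.0003,0],[0,0,0],0.015],[[-0.0105,0.0024,0],[0,0,0],0.015],[[-0.0098,0.0044,0],[0,0,0],0.015],[[-0.0088,0.0062,0],[0,0,0],0.015],[[-0.0074,0.0078,0],[0,0,0],0.015],[[-0.0057,0.0091,0],[0,0,0],0.015],[[-0.0038,0.0101,0],[0,0,0],0.015],[[-0.0018,0.0106,0],[0,0,0],0.015]]' && python3 check.py 9 &&
python3 -m pendant '[[[0.0003,0.0108,0],[0,0,0],0.015],[[0.0024,0.0105,0],[0,0,0],0.015],[[0.0044,0.0098,0],[0,0,0],0.015],[[0.0062,0.0088,0],[0,0,0],0.015],[[0.0078,0.0074,0],[0,0,0],0.015],[[0.0091,0.0057,0],[0,0,0],0.015],[[0.0101,0.0038,0],[0,0,0],0.015],[[0.0106,0.0018,0],[0,0,0],0.015]]' && python3 check.py 9)|grep -E "CHK|opening"
```

```text
opening: 0.0207
CHK t=35.25 pos=[ 0.4791 -0.1776  0.1565] ang=175.69 R=55.1 Ft_ccw=-4.66 Fr_out=0.05 Fz=9.3 grip-angle-unloaded=173.26
opening: 0.0209
CHK t=36.25 pos=[ 0.53   -0.2367  0.1564] ang=-94.16 R=55.1 Ft_ccw=-4.18 Fr_out=-2.58 Fz=10.4 grip-angle-unloaded=-96.34
opening: 0.0208
CHK t=37.25 pos=[ 0.5889 -0.1871  0.1565] ang=-5.59 R=55.1 Ft_ccw=-3.77 Fr_out=-1.91 Fz=7.0 grip-angle-unloaded=-7.56
```

The tracking is clean and one cycle (4 quarters) is done. Now the second cycle.

```bash
(python3 -m pendant '[[[0.0108,-0.0003,0],[0,0,0],0.015],[[0.0105,-0.0024,0],[0,0,0],0.015],[[0.0098,-0.0044,0],[0,0,0],0.015],[[0.0088,-0.0062,0],[0,0,0],0.015],[[0.0074,-0.0078,0],[0,0,0],0.015],[[0.0057,-0.0091,0],[0,0,0],0.015],[[0.0038,-0.0101,0],[0,0,0],0.015],[[0.0018,-0.0106,0],[0,0,0],0.015]]' && python3 check.py 9 &&
python3 -m pendant '[[[-0.0003,-0.0108,0],[0,0,0],0.015],[[-0.0024,-0.0105,0],[0,0,0],0.015],[[-0.0044,-0.0098,0],[0,0,0],0.015],[[-0.0062,-0.0088,0],[0,0,0],0.015],[[-0.0078,-0.0074,0],[0,0,0],0.015],[[-0.0091,-0.0057,0],[0,0,0],0.015],[[-0.0101,-0.0038,0],[0,0,0],0.015],[[-0.0106,-0.0018,0],[0,0,0],0.015]]' && python3 check.py 9 &&
python3 -m pendant '[[[-0.0108,0.0003,0],[0,0,0],0.015],[[-0.0105,0.0024,0],[0,0,0],0.015],[[-0.0098,0.0044,0],[0,0,0],0.015],[[-0.0088,0.0062,0],[0,0,0],0.015],[[-0.0074,0.0078,0],[0,0,0],0.015],[[-0.0057,0.0091,0],[0,0,0],0.015],[[-0.0038,0.0101,0],[0,0,0],0.015],[[-0.0018,0.0106,0],[0,0,0],0.015]]' && python3 check.py 9 &&
python3 -m pendant '[[[0.0003,0.0108,0],[0,0,0],0.015],[[0.0024,0.0105,0],[0,0,0],0.015],[[0.0044,0.0098,0],[0,0,0],0.015],[[0.0062,0.0088,0],[0,0,0],0.015],[[0.0078,0.0074,0],[0,0,0],0.015],[[0.0091,0.0057,0],[0,0,0],0.015],[[0.0101,0.0038,0],[0,0,0],0.015],[[0.0106,0.0018,0],[0,0,0],0.015]]' && python3 check.py 9)|grep -E "CHK"
```

```text
CHK t=38.25 pos=[ 0.5386 -0.1268  0.1566] ang=85.17 R=55.1 Ft_ccw=-4.12 Fr_out=0.78 Fz=5.5 grip-angle-unloaded=83.02
CHK t=39.25 pos=[ 0.4791 -0.1774  0.1565] ang=175.50 R=55.1 Ft_ccw=-4.43 Fr_out=-0.79 Fz=10.1 grip-angle-unloaded=173.19
CHK t=40.25 pos=[ 0.5297 -0.2366  0.1564] ang=-94.43 R=55.1 Ft_ccw=-4.35 Fr_out=-1.97 Fz=11.6 grip-angle-unloaded=-96.69
CHK t=41.25 pos=[ 0.5889 -0.1869  0.1565] ang=-5.42 R=55.1 Ft_ccw=-4.10 Fr_out=-0.14 Fz=6.9 grip-angle-unloaded=-7.55
```

The second cycle is done. Now the third.

```bash
(python3 -m pendant '[[[0.0108,-0.0003,0],[0,0,0],0.015],[[0.0105,-0.0024,0],[0,0,0],0.015],[[0.0098,-0.0044,0],[0,0,0],0.015],[[0.0088,-0.0062,0],[0,0,0],0.015],[[0.0074,-0.0078,0],[0,0,0],0.015],[[0.0057,-0.0091,0],[0,0,0],0.015],[[0.0038,-0.0101,0],[0,0,0],0.015],[[0.0018,-0.0106,0],[0,0,0],0.015]]' && python3 check.py 9 &&
python3 -m pendant '[[[-0.0003,-0.0108,0],[0,0,0],0.015],[[-0.0024,-0.0105,0],[0,0,0],0.015],[[-0.0044,-0.0098,0],[0,0,0],0.015],[[-0.0062,-0.0088,0],[0,0,0],0.015],[[-0.0078,-0.0074,0],[0,0,0],0.015],[[-0.0091,-0.0057,0],[0,0,0],0.015],[[-0.0101,-0.0038,0],[0,0,0],0.015],[[-0.0106,-0.0018,0],[0,0,0],0.015]]' && python3 check.py 9 &&
python3 -m pendant '[[[-0.0108,0.0003,0],[0,0,0],0.015],[[-0.0105,0.0024,0],[0,0,0],0.015],[[-0.0098,0.0044,0],[0,0,0],0.015],[[-0.0088,0.0062,0],[0,0,0],0.015],[[-0.0074,0.0078,0],[0,0,0],0.015],[[-0.0057,0.0091,0],[0,0,0],0.015],[[-0.0038,0.0101,0],[0,0,0],0.015],[[-0.0018,0.0106,0],[0,0,0],0.015]]' && python3 check.py 9 &&
python3 -m pendant '[[[0.0003,0.0108,0],[0,0,0],0.015],[[0.0024,0.0105,0],[0,0,0],0.015],[[0.0044,0.0098,0],[0,0,0],0.015],[[0.0062,0.0088,0],[0,0,0],0.015],[[0.0078,0.0074,0],[0,0,0],0.015],[[0.0091,0.0057,0],[0,0,0],0.015],[[0.0101,0.0038,0],[0,0,0],0.015],[[0.0106,0.0018,0],[0,0,0],0.015]]' && python3 check.py 9)|grep -E "CHK"
```

```text
CHK t=42.25 pos=[ 0.5386 -0.1268  0.1566] ang=85.19 R=55.1 Ft_ccw=-4.77 Fr_out=1.75 Fz=4.8 grip-angle-unloaded=82.71
CHK t=43.25 pos=[ 0.479  -0.1774  0.1565] ang=175.52 R=55.1 Ft_ccw=-4.81 Fr_out=-0.28 Fz=9.7 grip-angle-unloaded=173.01
CHK t=44.25 pos=[ 0.5297 -0.2366  0.1564] ang=-94.43 R=55.1 Ft_ccw=-4.03 Fr_out=-1.55 Fz=10.5 grip-angle-unloaded=-96.52
CHK t=45.25 pos=[ 0.5889 -0.1869  0.1565] ang=-5.41 R=55.1 Ft_ccw=-4.94 Fr_out=-0.99 Fz=6.8 grip-angle-unloaded=-7.98
```

```bash
(python3 -m pendant '[[[0.0018,0.0001,0],[0,0,0],0.015],[[0.0018,0.0001,0],[0,0,0],0.015],[[0.0018,0,0],[0,0,0],0.015],[[0.0018,0,0],[0,0,0],0.015],[[0.0018,-0.0001,0],[0,0,0],0.015],[[0.0015,-0.0002,0],[0,0,0],0.015],[[0,0,0],[0,0,0],0.015],[[0,0,0],[0,0,0],0.015]]' && python3 check.py 9 )|grep -E "CHK"
python3 - <<'E'
from h import *
s=[]
for i in range(5):
    q=r.sense();s.append(np.r_[q['position'],q['wrist_force']]);r.get_image("wrist")
s=np.mean(s,0);print(s);d=s[:2]-[.534,-.1817];a=np.arctan2(d[1],d[0]);ft=s[3:5]@[-np.sin(a),np.cos(a)]
print(np.degrees(a),ft,np.degrees(a+ft*.0005/.055))
E
```

```text
CHK t=46.25 pos=[ 0.5888 -0.1763  0.1566] ang=5.59 R=55.1 Ft_ccw=-3.46 Fr_out=1.14 Fz=5.8 grip-angle-unloaded=3.79
[ 0.58883667 -0.17636082  0.15657553  0.96065779 -3.17024624  5.73222765]
5.561083324719899 -3.2484196895833812 3.8690766128987644
```

```bash
(python3 -m pendant '[[[0.0003,0,0],[0,0,0],0.015],[[0.0003,0,0],[0,0,0],0.015],[[0.0003,0,0],[0,0,0],0.015],[[0.0003,0,0],[0,0,0],0.015],[[0,0,0],[0,0,0],0.015],[[0,0,0],[0,0,0],0.015],[[0,0,0],[0,0,0],0.015],[[0,0,0],[0,0,0],0.015]]' && python3 check.py 9 )|grep -E "CHK"
python3 - <<'E'
from h import *
s=[]
for i in range(5):
    q=r.sense();s.append(np.r_[q['position'],q['wrist_force']]);r.get_image("wrist")
s=np.mean(s,0);print(s);d=s[:2]-[.534,-.1817];a=np.arctan2(d[1],d[0]);ft=s[3:5]@[-np.sin(a),np.cos(a)]
print(np.degrees(a),ft,np.degrees(a+ft*.0005/.055))
E
```

```text
CHK t=47.50 pos=[ 0.5888 -0.1753  0.1566] ang=6.67 R=55.1 Ft_ccw=-3.94 Fr_out=0.57 Fz=6.5 grip-angle-unloaded=4.61
[ 0.58874208 -0.1752957   0.15657384  0.46237201 -4.09396737  6.328094  ]
6.672724629731695 -4.119961819041009 4.526757138949047
```

Carrier estimate 4.5–4.6°, against 4.6° at the stop. I unload the spring, open slightly (the hub is close to the inner finger) and rise.

```bash
(python3 -m pendant '[[[-0.001,0,0],[0,0,0],0.015],[[-0.001,0,0],[0,0,0],0.015],[[-0.001,0,0],[0,0,0],0.015],[[0,0,0],[0,0,0],0.015],[[0,0,0],[0,0,0],0.032],[[0,0,0],[0,0,0],0.032],[[0,0,0],[0,0,0],0.032],[[0,0,0],[0,0,0],0.032]]' && python3 check.py 9)|grep -E "CHK|open"
python3 -m pendant '[[[0,0,-0.01],[0,0,0],0.032],[[0,0,-0.015],[0,0,0],0.032],[[0,0,-0.02],[0,0,0],0.032],[[0,0,-0.02],[0,0,0],0.032],[[0,0,-0.02],[0,0,0],0.032],[[0,0,-0.02],[0,0,0],0.032],[[-0.02,0,-0.015],[0,0,0],0.032],[[-0.02,0,0],[0,0,0],0.032]]'
python3 - <<'E'
from h import *
m=cam("wrist");im,d=r.get_image("wrist");cv2.imwrite("pics/w5.png",im);print(r.sense()['wrist_force'])
for l in("knob","head_top"):
    for x in r.trace(l,"wrist")[:1]:
        P=cloud("wrist",d,x['region'],m)
        Q=P[P[:,2]>.188] if l=="knob" else P[(P[:,2]>.12)&(P[:,2]<.131)]
        print(l,x['conf'],len(Q),cv2.minEnclosingCircle(Q[:,:2].astype(np.float32)))
for c in("scene","side"):
    im,d=r.get_image(c)
    for l in("beaker","thermometer","flask"):
        for x in r.trace(l,c)[:1]: print(c,l,np.round(x['box']),np.round(np.median(cloud(c,d,x['region']),0),3))
    cv2.imwrite(f"pics/{c}1.png",im)
E
```

```text
opening: 0.0318
CHK t=48.75 pos=[ 0.5889 -0.1781  0.1559] ang=3.78 R=55.1 Ft_ccw=0.91 Fr_out=0.01 Fz=0.4 grip-angle-unloaded=4.26
t: 49.75
position: [0.59, -0.2203, 0.2781]
eef_rot: [[-0.002, 1.0, 0.003], [1.0, 0.002, -0.002], [-0.002, 0.003, -1.0]]
wrist_force: [1.0, -0.4, 0.1]
opening: 0.032
[-0.36231046 -1.22271929 -0.40540573]
knob 0.95 1124 ((0.5883616209030151, -0.17878586053848267), 0.010924694128334522)
head_top 0.57 8031 ((0.5338013172149658, -0.1826620250940323), 0.045729558914899826)
scene beaker [228. 234.  34.  57.] [ 0.732 -0.124  0.063]
scene thermometer [195. 203.  28.  51.] [ 0.723 -0.243  0.056]
scene flask [217. 152.  33.  52.] [ 0.596 -0.335  0.064]
side beaker [413. 177.  43.  46.] [ 0.552 -0.174  0.146]
side thermometer [363. 164.  26.  43.] [ 0.703 -0.241  0.046]
side flask [430. 166.  34.  52.] [ 0.576 -0.335  0.076]
```

View pics/w5.png

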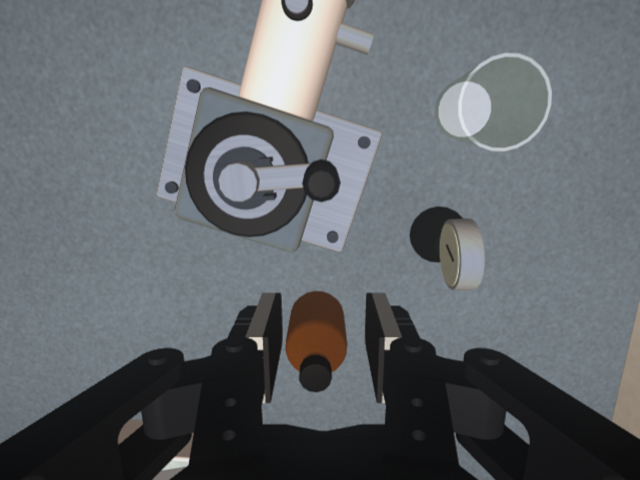

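The last view shows the crank free at (320,180), pointing along +x, with the gripper clear. The beaker, thermometer and bottle are unmoved. The "beaker" hit in the side view, at z = 0.146, is the pump's crank mistaken for it, because the scene view shows the beaker where it was. I hand the job in.

```bash
python3 -c "
from bench import r
print(r.sense()['t'],r.close_job())"
```

```text
the job is handed in; nothing more can be done
50.3 None
```

The crank is against-the-stop reset and wound back three full turns anticlockwise, the grip is released, and the job was handed in at 50.3 s with the gripper clear.

- **Stop:** I wound clockwise about 238° (0.66 turn). There the force rose from the usual 4 N to 10.7 N, at the coupling's own 2 N/mm, while the estimated collar angle stayed at 4.6°. That is well under the 24 N overload.
- **Three turns back:** I wound 12 quarter-turn calls plus a fine correction of about 12°. That brought the estimated collar angle to 4.5–4.6° again, three turns on. I unloaded the spring before opening the fingers.
- **Last checks:**
  - After release the wrist camera put the crank at 4.1°, which agrees with the force estimate within the camera's roughly 1–2° error.
  - The wrist force was about zero.
  - The scene camera put the beaker, thermometer and bottle within 2 mm of where they started.
- **Disagreement:** In the last side view the detector reported the beaker on the crank. I took this as a false detection, because the scene and wrist pictures both show the beaker in its place.

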